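# Change the filter tube of a counter-top water filter

## Robot

A 7-joint arm with a two-finger parallel gripper is mounted at the origin on the work surface. World frame = base frame: x ahead of the robot, y to its left, z up, the work surface at z = 0. Lengths are in m, angles in rad, forces in N, time in s.
With the tool pointing down it reaches from about 0.4 to 0.9 m from the base axis. Payload 5.5 kg.
Tool frame: the origin (TCP) lies midway between the tips of the shut fingers; the grasp point (between the pads) lies 19 mm behind it (manip.grip_depth is the distance from the TCP to the grasp point, in m); z points along the fingers, y is the line along which they close (so a half turn about z gives the same grasp; the last joint's range is limited). The gripper opens to 92 mm and grips with 3 to 60 N. Pads are 19 mm wide; open, the fingers measure 130 mm over their backs; the gripper's body (75 mm by 190 mm) begins 47 mm behind the grasp point.
Start: joints at [0.263, 0.501, -0.427, 1.55, 0.221, 1.138, -0.21], TCP at [0.65, 0, 0.227] pointing down, gripper open.
Joint ranges: [-2.88, 2.88], [-0.31, 2.03], [-1.54, 1.56], [0.2, 2.42], [-1.41, 4.55], [0.19, 2.02], [-2.57, 2.57]. Speed limits (rad/s): [2.57, 2.57, 3.14, 3.14, 3.14, 3.14, 3.14].

## Interface

Orientations are given as a unit quaternion [x, y, z, w].
In Python, from bench import manip, effector, viewer gives the robot as it stands. Calls block until the motion is done:
- manip.move_pose(position, orientation): joint-space move of the TCP to a pose.
- manip.servo_line(position, ori=None, vel=0.15): straight line of the TCP; ori=None keeps the orientation; vel is the mean speed in m/s.
- manip.movej(angles): joint-space move.
- effector.open_jaws() and effector.close(f_grip=None): open the fingers fully, or close them until they stop; f_grip is the grip in N (None keeps the last).
- manip.sleep(seconds).
- manip.solve_ik(position, orientation): joint angles nearest the present ones, or None.
- viewer.get_image(name): name is "scene" or "side" or "wrist"; returns the picture (384x512x3 uint8, red, green, blue); there is no depth.
- viewer.get_calibration(name): a dict with "vfov" (degrees; the focal length in pixels is half the picture's height over the tangent of half this angle, whatever the lens; pixels are square), "cx", "cy" (the principal point, pixels), "dist_coeffs" ([k1, k2, p1, p2, k3] as OpenCV has them; the pictures are not rectified), "eye" and "attitude" of the camera in the world. Camera axes: x right, y down, z forward; pixel columns grow to the right and rows downward; lengths in m; the calibration is good to about 2 mm. A picture is of the moment at which its call begins: read the wrist's pose just before it. get_calibration takes no time and is no camera call; for the wrist camera it gives the pose at the moment of the call.
A pose or a line that the arm cannot do raises manip.PlanningError and nothing moves.
- manip.hand_in(): hands the job in; it is judged then, once.
Readings, each from a call of its own:
- manip.current_clock(): time.
- manip.current_q(): joint angles.
- manip.current_joint_velocities(): joint speeds.
- manip.current_tau(): joint torques, N m.
- manip.current_tool_pos(): TCP position.
- manip.current_tcp_rot(): TCP orientation.
- manip.current_force(): force on the tool from outside, world axes, zero at the start.
- manip.current_wrist_torque(): the same for the moment, N m.
- manip.current_finger_gap(): finger opening in m.
- manip.current_gripper_force(): force on a finger pad.
Only numpy, scipy, OpenCV 4.12 (cv2) and the standard library are available. Lean on these libraries where they do the work, as an engineer would, in place of code of your own. Each camera call takes 0.05 s, during which the arm holds its last target. There are 200 camera calls.

## Task

Change the spent filter tube of the water filter: lift the brown spent tube out of its saddles and lay it flat in the steel tray, then lay the new blue-capped tube in the emptied saddles, steel spigot towards the collet, and let go of it. Then push it from behind, straight through the collet and past the seal, until it bottoms fully home, and move clear. Leave the other filter and everything else on the counter standing where it is.

Things in the scene. Friction and masses are not known exactly. Their poses are not given: they have to be found in the camera images.
- new_tube: New filter tube, white with blue caps, 0.15 to 0.31 kg, lying on the counter beside the water filter. Its x runs along its axis, spigot at +x; origin on the axis, mid-body. Round body 44 mm in diameter, x -75 to +75 mm; at each end of it an octagonal cap 12 mm long, 48 mm across flats, so it does not roll and its axis lies 24 mm above what it lies on. Grip the body between the caps.
- new_tip (a point): End of the new tube's steel spigot, on its axis, 109 mm from its origin. The spigot is a rigid tube 16 mm in diameter, 34 mm long from the front cap, its last 6 mm tapered to 10 mm.
- spent_tube: Spent filter tube, brown with grey caps, 0.17 to 0.34 kg, same shape, size and axes as the new tube. At the start it lies in the saddles of the bay, already drawn back out of the collet, its spigot tip 1 to 6 mm short of the collet's mouth.
- spent_tip (a point): End of the spent tube's steel spigot, 109 mm from its origin.
- bay: The bay to be served (blue fittings), left or right on the water filter, fixed. Origin on its axis, 46 mm above the counter, where a tube's origin comes when the tube is home; x points along the axis into the collet, z up. The filter's white base is 210 mm wide and 10 mm high. The port block reaches 40 mm above the axis; the gauge behind it, midway between the bays, 124 mm above the counter.
- collet_mouth (a point): Centre of the collet's mouth (blue ring), on the bay's axis at x = 79 mm; same axes. A funnel 25 to 18 mm wide, 8 mm deep, leads to an 18 mm bore. Lay the tube in the saddles with its tip 15 mm short of this point to 5 mm past it (tube origin at bay x -45 to -25 mm), so that its caps clear the saddles.
- bay_full: The other bay (green fittings), fixed, 100 mm beside the first: same make, same axes, with a white green-capped tube fixed in it, already home. Leave it alone.
- tray: Shallow steel drip tray, fixed, on the other side of the water filter from the new tube: 240 mm along its x, 150 mm along its y, 20 mm high, walls and floor 4 mm; origin at the middle of its underside. A tube lying in it has its axis 28 mm above the counter.
- soap: Blue dish-soap bottle, 62 mm in diameter, 200 mm tall; origin under its base. Bystander.
- mug: Blue mug, 82 mm in diameter, 95 mm tall, with a handle; origin under its base. Bystander.
- jar: Amber glass jar with wooden lid, 80 mm in diameter, 130 mm tall; origin under its base. Bystander.
- mill: Dark wooden pepper mill, 60 mm in diameter, 180 mm tall; origin under its base. Bystander.
- sponge: Yellow sponge, 100 x 65 x 28 mm, between the robot and the water filter; origin under its base. Bystander.
- can: Food can with a red label, 68 mm in diameter, 100 mm tall; origin under its base. Bystander.
- tumbler: Green glass tumbler, 72 mm in diameter, 110 mm tall; origin under its base. Bystander.
- spoon: Wooden spoon, 260 mm long, lying at the back. Bystander.
- new_rear (a point): Middle of the new tube's flat rear end (blue cap, 48 mm across), 75 mm behind its origin: push here, at about the height of the axis.
- saddle_gap (a point): Point on the bay's axis, x = -20 mm, midway between its two grey open-topped saddles, each 12 mm long, at x -58 to -46 and 6 to 18 mm; same axes as the bay. In the 52 mm gap between them fingers have room beside the tube down to 14 mm above the counter, but not to travel the stroke. Saddle lips flare from 47 mm apart at axis height to 66 mm, 20 mm higher.
- tube_stop (a point): Bottom of the bore, on the bay's axis at x = 109 mm. A tube is home when its tip is here: its front cap then stands 4 mm short of the collet ring. Rubber seal at x 92 to 100 mm. Sliding the tube in the saddles takes 1 to 2 N, forcing the spigot through the seal 8 to 18 N, sliding on past it 3 to 5 N, then the stop is rigid; the seal keeps the tube in.

How it is judged:
By the outcome, as a careful person would: the job done as asked, in the order asked, and still so for the second after the job is handed in, with the robot touching nothing.
It also fails if it takes over 69 s, if anything falls off the work surface, if the arm or the gripper's body presses on something with over 40 N, if the wrist force passes 120 N, or if a joint passes its speed limit or range.

## Working session

There is one attempt and no reset: what is moved stays moved. The work goes in short steps, each a Python script; the robot and the scene stay as the last script left them, time stands still between calls to the robot, and variables do not carry over. Pictures are saved under pics/ and viewed, at most 10 in all, crops included, and the job is handed in when it is done.

```bash
mkdir -p pics; ls
python3 - <<'E'
from bench import manip, effector, viewer
import cv2
for n in ("scene","side","wrist"):
    c=viewer.get_calibration(n); print(n,c)
    cv2.imwrite(f"pics/{n}0.png",viewer.get_image(n)[:,:,::-1])
print(manip.current_clock(),manip.current_tcp_rot(),manip.grip_depth)
E
```

```text
pics
scene {'vfov': 42.33010599826385, 'cx': 256.1593265221031, 'cy': 194.18863913432102, 'dist_coeffs': array([-0.20366863,  0.        ,  0.        ,  0.        ,  0.        ]), 'eye': array([1.22079354, 0.56492443, 1.30665126]), 'attitude': array([ 0.41675178,  0.8590613 , -0.26940168, -0.12551638])}
side {'vfov': 55.377370363366396, 'cx': 253.7823777372843, 'cy': 190.97610782530896, 'dist_coeffs': array([-0.09805943,  0.        ,  0.        ,  0.        ,  0.        ]), 'eye': array([ 0.49364464, -0.78300071,  0.74341107]), 'attitude': array([ 0.90978694, -0.0103268 ,  0.01639839, -0.41462293])}
wrist {'vfov': 71.66292817215722, 'cx': 255.93907982225446, 'cy': 194.68746713426214, 'dist_coeffs': array([0.01310668, 0.        , 0.        , 0.        , 0.        ]), 'eye': array([0.64960483, 0.07437028, 0.38366438]), 'attitude': array([ 9.89975262e-01,  5.75846920e-04, -9.28583433e-04,  1.41236637e-01])}
0.15 [ 7.07096581e-01  7.07116574e-01 -5.18763104e-04 -5.53343658e-04] 0.0188
```

View pics/scene0.png

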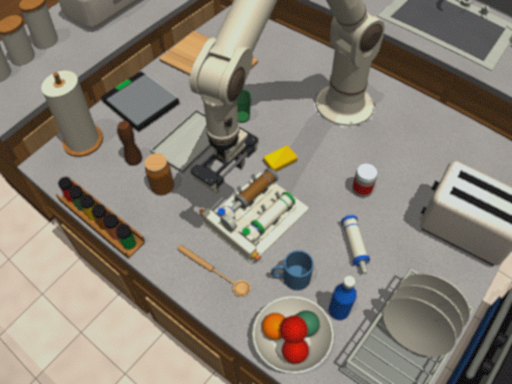

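View pics/side0.png

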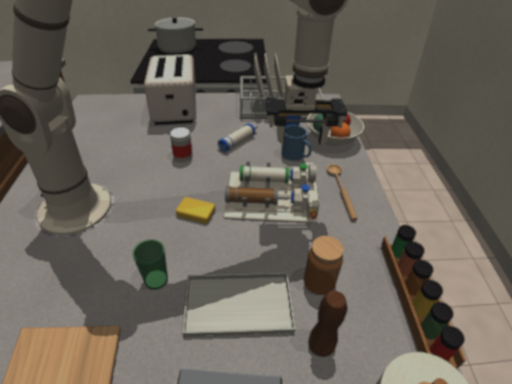

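View pics/wrist0.png

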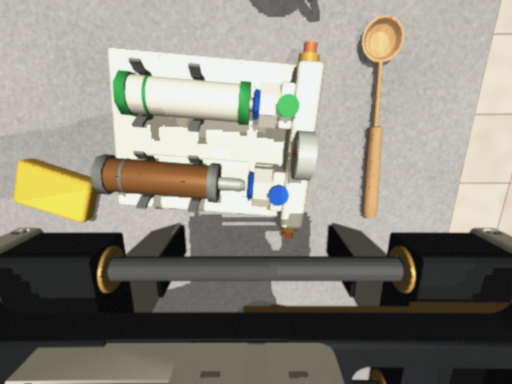

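The wrist view shows the brown tube's caps at about (105,175) and (213,182), the blue collet at (250,185), the full green bay above it and the sponge at (55,190). The side view shows the tray at about (240,305) and the new tube at (237,137), with the can at (181,143) and the mug at (294,143) nearby.

```bash
cat > h.py <<'E'
import numpy as np, cv2
from scipy.spatial.transform import Rotation as R
from bench import manip, effector, viewer
def rays(c,px):
    f=192/np.tan(np.radians(c["vfov"])/2)
    K=np.array([[f,0,c["cx"]],[0,f,c["cy"]],[0,0,1.]])
    n=cv2.undistortPoints(np.array(px,float).reshape(-1,1,2),K,c["dist_coeffs"]).reshape(-1,2)
    return R.from_quat(c["attitude"]).apply(np.c_[n,np.ones(len(n))])
def cast(c,px,z):
    d=rays(c,px); e=np.array(c["eye"]); return e+d*((z-e[2])/d[:,2])[:,None]
def blobs(im,lo,hi,roi=None,amin=20):
    """HSV blobs: (area, centroid, contour), biggest first; roi x0,y0,x1,y1"""
    m=cv2.inRange(cv2.cvtColor(im,cv2.COLOR_RGB2HSV),np.array(lo),np.array(hi))
    if roi: k=np.zeros_like(m); k[roi[1]:roi[3],roi[0]:roi[2]]=255; m&=k
    cs=cv2.findContours(m,cv2.RETR_EXTERNAL,cv2.CHAIN_APPROX_NONE)[0]
    out=[]
    for q in cs:
        M=cv2.moments(q)
        if M["m00"]>=amin: out.append((M["m00"],(M["m10"]/M["m00"],M["m01"]/M["m00"]),q))
    return sorted(out,key=lambda b:-b[0])
def down(yaw):
    "tool down, tool x axis at world yaw+pi/2, closing line y perpendicular to axis direction yaw"
    x=np.array([np.cos(yaw),np.sin(yaw),0]); z=np.array([0,0,-1.]); y=np.cross(z,x)
    return R.from_matrix(np.c_[x,y,z])
E
python3 - <<'E'
from h import *
np.set_printoptions(precision=4,suppress=True)
print(R.from_quat(manip.current_tcp_rot()).as_matrix())
rd=lambda n:cv2.imread(f"pics/{n}0.png")[:,:,::-1]
s=viewer.get_calibration("side"); sc=viewer.get_calibration("scene")
print("side new caps",[(b[0],b[1],cast(s,[b[1]],.024)[0]) for b in blobs(rd("side"),(105,120,60),(130,255,255),(210,110,265,160))])
print("scene new caps",[(b[0],b[1],cast(sc,[b[1]],.024)[0]) for b in blobs(rd("scene"),(105,120,60),(130,255,255),(335,205,375,280))])
print("can",cast(s,[(181,158)],0),"mug",cast(s,[(294,158)],0), "soap",cast(sc,[(340,316)],0),"jar",cast(s,[(321,290)],0),"mill",cast(s,[(322,350)],0))
print("tray rim (side)",cast(s,[(190,277),(290,276),(294,332),(184,333)],.02))
print("sponge",cast(s,[(177,210),(212,220),(216,207),(185,198)],.02))
# spent tube in the wrist image
w=viewer.get_calibration("wrist"); im=rd("wrist")
b=blobs(im,(4,100,40),(18,255,200),(90,140,235,210))[0]
print("brown",b[0],b[1],cast(w,[b[1]],.046))
r=cv2.boxPoints(cv2.minAreaRect(b[2])); print(cast(w,r,.046))
for nm,lo,hi,roi in(("green",(50,120,40),(80,255,255),(100,60,310,140)),("blue",(105,150,60),(130,255,255),(230,80,300,215))):
    for b in blobs(im,lo,hi,roi): print(nm,b[0],cv2.boundingRect(b[2]),b[1],cast(w,[b[1]],.046))
E
```

```text
[[-0.      1.     -0.0015]
 [ 1.      0.      0.    ]
 [ 0.     -0.0015 -1.    ]]
side new caps [(33.5, (223.93532338308458, 143.46766169154228), array([0.4388, 0.3005, 0.024 ]))]
scene new caps [(59.0, (359.90960451977395, 259.03107344632764), array([0.5285, 0.3869, 0.024 ])), (21.0, (348.73809523809524, 216.84126984126982), array([0.4263, 0.2824, 0.024 ]))]
can [[0.2915 0.2475 0.    ]] mug [[0.6829 0.2458 0.    ]] soap [[0.7007 0.435  0.    ]] jar [[ 0.6864 -0.2904  0.    ]] mill [[ 0.6644 -0.4396  0.    ]]
tray rim (side) [[ 0.3741 -0.2616  0.02  ]
 [ 0.6128 -0.2623  0.02  ]
 [ 0.6065 -0.4068  0.02  ]
 [ 0.3744 -0.405   0.02  ]]
sponge [[ 0.3152 -0.0316  0.02  ]
 [ 0.4167 -0.0721  0.02  ]
 [ 0.4254 -0.0201  0.02  ]
 [ 0.3325  0.0191  0.02  ]]
brown 2633.5 (163.94335801531548, 178.31706853996582) [[ 0.5297 -0.002   0.046 ]]
[[ 0.4695 -0.0201  0.046 ]
 [ 0.4792  0.0243  0.046 ]
 [ 0.5871  0.016   0.046 ]
 [ 0.5814 -0.0292  0.046 ]]
green 352.0 (114, 71, 17, 43) (120.15056818181819, 91.45738636363636) [[0.4883 0.1031 0.046 ]]
green 326.0 (277, 95, 21, 22) (287.4744376278118, 105.4861963190184) [[0.687  0.0878 0.046 ]]
green 324.0 (239, 82, 11, 42) (243.78806584362138, 102.50154320987654) [[0.6345 0.0912 0.046 ]]
green 27.5 (142, 75, 7, 39) (143.63030303030303, 93.11515151515151) [[0.5157 0.1014 0.046 ]]
blue 253.0 (269, 186, 19, 19) (277.9703557312253, 194.9604743083004) [[ 0.6783 -0.0243  0.046 ]]
blue 99.0 (253, 90, 7, 29) (255.8838383838384, 104.15151515151516) [[0.649  0.0894 0.046 ]]
blue 64.0 (248, 173, 5, 25) (250.015625, 184.8125) [[ 0.6414 -0.0106  0.046 ]]
```

Run:
```python
from h import *
import json
q=down(np.pi/2).as_quat()
ims=[];cal={}
for n,p in (("new",(.48,.26,.25)),("bay",(.56,-.06,.25)),("tray",(.49,-.42,.28))):
    manip.move_pose(p,q); manip.sleep(.2)
    c=viewer.get_calibration("wrist"); im=viewer.get_image("wrist")
    cal[n]={k:np.array(v).tolist() for k,v in c.items()}
    cv2.imwrite(f"pics/{n}1.png",im[:,:,::-1]); ims.append(im[:300]); print(n,manip.current_clock(),manip.current_q().round(2) if hasattr(manip.current_q(),'round') else manip.current_q())
json.dump(cal,open("cal.json","w"))
a=np.vstack([np.hstack(ims[:2]),np.hstack([ims[2],ims[2]*0])])
cv2.imwrite("pics/all.png",cv2.resize(a,(800,469),interpolation=cv2.INTER_AREA)[:,:,::-1])
```

```text
new 1.5917 [-0.08  0.31 -0.57  1.78  0.18  1.1  -0.71]
bay 3.0917 [ 0.42  0.32 -0.45  1.75  0.15  1.11 -0.07]
tray 4.7167 [ 0.89  0.43 -0.31  1.51  0.13  1.22  0.56]
```

View pics/all.png

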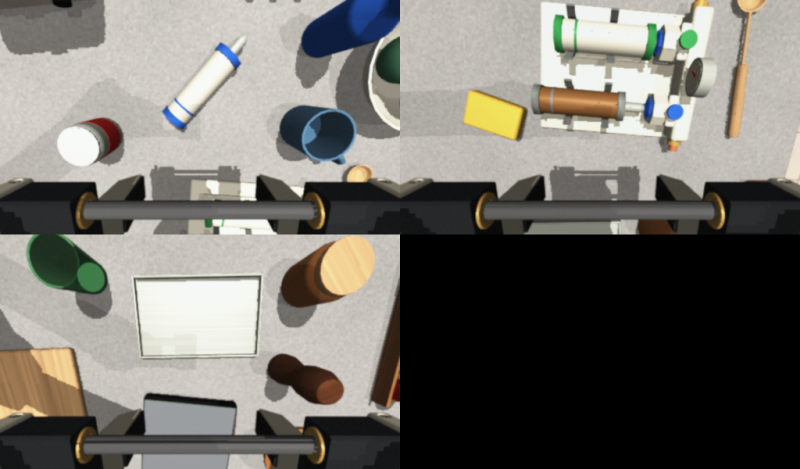

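The new tube's spigot points up-right, with its tip at about (243,40) in the mosaic. The spent tube spans (537,98) to (622,103), and the empty tray spans (135,275) to (262,358).

Run:
```python
from h import *
import json
np.set_printoptions(precision=4,suppress=True)
cal=json.load(open("cal.json"))
C={n:{k:np.array(v) for k,v in c.items()} for n,c in cal.items()}
I={n:cv2.imread(f"pics/{n}1.png")[:,:,::-1] for n in cal}
B=(105,140,50),(130,255,255)
P=lambda n,b,z:cast(C[n],[b[1]],z)[0]
print("NEW")
for b in blobs(I["new"],*B,(195,45,320,175),5): print(b[0],np.array(b[1]),P("new",b,.024))
# bay
print("BAY")
for z,lo,hi,roi in((.046,*B,(810-512,110,900-512,160)),(.046,(50,120,40),(80,255,255),(190,10,390,90)),(.046,*B,(310,20,390,70))):
    for b in blobs(I["bay"],lo,hi,roi,5): print(b[0],np.array(b[1]),cv2.boundingRect(b[2]),P("bay",b,z))
h=cv2.cvtColor(I["bay"],cv2.COLOR_RGB2HSV)
m=cv2.inRange(h,(3,90,30),(20,255,220)); k=0*m; k[100:160,170:295]=255
m=cv2.morphologyEx(m&k,cv2.MORPH_CLOSE,np.ones((9,9)))
b=max(cv2.findContours(m,0,1)[0],key=cv2.contourArea); r=cv2.minAreaRect(b); bp=cv2.boxPoints(r)
w=cast(C["bay"],bp,.046); print("brown",r,w,w.mean(0))
# tray: bright region
g=cv2.cvtColor(I["tray"],cv2.COLOR_RGB2GRAY)
m=(g>205).astype(np.uint8)*255; k=0*m; k[30:175,150:360]=255; m&=k
m=cv2.morphologyEx(m,cv2.MORPH_CLOSE,np.ones((7,7)))
b=max(cv2.findContours(m,0,1)[0],key=cv2.contourArea); r=cv2.minAreaRect(b)
w=cast(C["tray"],cv2.boxPoints(r),.02); print("tray",cv2.boxPoints(r),w,w.mean(0))
up=lambda n,x0,y0,x1,y1,s:cv2.resize(I[n][y0:y1,x0:x1],None,fx=s,fy=s,interpolation=2)
a=up("new",190,40,340,180,2.6); c=up("bay",165,0,400,175,2.08)[:364]
cv2.imwrite("pics/crop.png",np.hstack([a,c[:364,:410]])[:,:,::-1] if a.shape[0]==364 else c[:,:,::-1]); print(a.shape,c.shape)
```

```text
NEW
304.0 [292.9934  69.6519] [0.5299 0.3928 0.024 ]
233.0 [221.7353 151.9793] [0.4318 0.2852 0.024 ]
11.0 [233.7273 136.6818] [0.4496 0.3066 0.024 ]
BAY
271.5 [351.7213 142.9932] (342, 134, 20, 19) [ 0.6882 -0.0165  0.046 ]
192.0 [317.9089 138.2587] (312, 125, 12, 27) [ 0.6426 -0.0104  0.046 ]
380.5 [321.1577  53.1126] (311, 31, 18, 45) [0.6393 0.0915 0.046 ]
366.5 [368.6926  50.1942] (358, 39, 22, 24) [0.6968 0.0947 0.046 ]
353.0 [201.7252  41.5137] (197, 20, 12, 46) [0.4939 0.1036 0.046 ]
6.0 [224.7222  34.3333] (224, 26, 3, 39) [0.522  0.1114 0.046 ]
176.0 [331.3371  54.2547] (325, 38, 12, 32) [0.6518 0.0903 0.046 ]
brown ((227.81866455078125, 130.50582885742188), (101.39940643310547, 33.72913360595703), 4.864514350891113) [[ 0.4527 -0.0174  0.046 ]
 [ 0.4599  0.0255  0.046 ]
 [ 0.591   0.0154  0.046 ]
 [ 0.5884 -0.0283  0.046 ]] [ 0.523  -0.0012  0.046 ]
tray [[149.3154  40.1552]
 [351.3225  28.4785]
 [359.022  161.6808]
 [157.0149 173.3575]] [[ 0.342  -0.242   0.02  ]
 [ 0.6218 -0.2267  0.02  ]
 [ 0.6536 -0.4108  0.02  ]
 [ 0.3332 -0.4307  0.02  ]] [ 0.4876 -0.3276  0.02  ]
(364, 390, 3) (364, 489, 3)
```

View pics/crop.png

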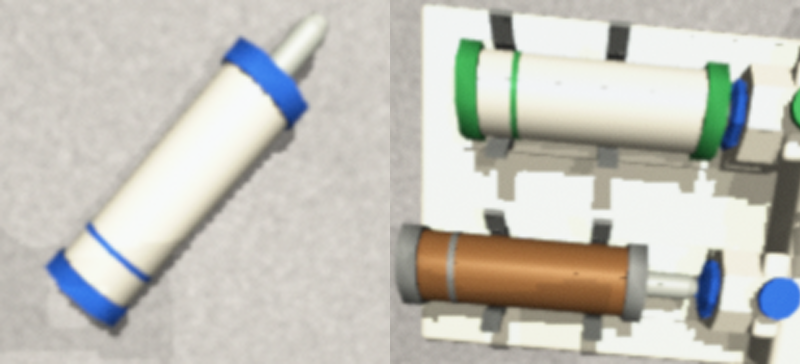

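```bash
cat >> h.py <<'E'
YB=-0.079; BX=np.array([np.cos(YB),np.sin(YB)]); B0=np.array([.5585,-.0042])
bay=lambda x:B0+x*BX
YN=0.8315; N0=np.array([.481,.339]); TR=np.array([.491,-.333])
def line(p,z,v=.2,q=None): manip.servo_line([*p,z],q,v)
E
python3 - <<'E'
from h import *
import json
np.set_printoptions(precision=4,suppress=True)
C={n:{k:np.array(v) for k,v in c.items()} for n,c in json.load(open("cal.json")).items()}
w=cast(C["tray"],[(171.5,54.5),(335.4,52),(331.5,157),(179,159.5)],.02); print("tray",w,w.mean(0))
print("spent caps",cast(C["bay"],[(175.1,126),(283.75,136),(313,137)],.046), "pred",bay(-33.5),bay(-33.5-69),bay(-33.5+69))
q0=manip.current_q()
for nm,p,yaw in (("bay",bay(-.03),YB),("new",N0,YN),("tray",TR,0),("push",bay(-.130),YB)):
  for f in (0,np.pi,-np.pi):
    for z in(.03,.2):
        s=manip.solve_ik([*p,z],down(yaw+f).as_quat()); print(nm,round(f,1),z,None if s is None else np.array(s).round(2))
E
```

```text
tray [[ 0.3712 -0.2597  0.02  ]
 [ 0.6026 -0.2557  0.02  ]
 [ 0.6097 -0.4036  0.02  ]
 [ 0.3699 -0.4083  0.02  ]] [ 0.4883 -0.3318  0.02  ]
spent caps [[ 0.4534  0.0047  0.046 ]
 [ 0.5969 -0.0076  0.046 ]
 [ 0.6359 -0.0088  0.046 ]] pred [-32.837    2.6395] [-101.6218    8.0849] [35.9478 -2.8058]
bay 0 0.03 [ 0.06  0.54 -0.13  1.99  0.12  0.61 -1.8 ]
bay 0 0.2 [ 0.17  0.3  -0.26  1.89  0.09  0.97 -1.78]
bay 3.1 0.03 [ 0.48  0.64 -0.66  1.98  0.59  0.72  0.95]
bay 3.1 0.2 [ 0.6   0.38 -0.79  1.87  0.32  1.01  1.17]
bay -3.1 0.03 [ 0.48  0.64 -0.66  1.98  0.59  0.72  0.95]
bay -3.1 0.2 [ 0.6   0.38 -0.79  1.87  0.32  1.01  1.17]
new 0 0.03 [-0.26  0.68 -0.53  1.83  0.48  0.76 -1.79]
new 0 0.2 [-0.03  0.52 -0.84  1.73  0.43  1.09 -1.75]
new 3.1 0.03 [-0.05  0.79 -0.83  1.82  0.75  0.87  1.15]
new 3.1 0.2 [ 0.11  0.63 -1.08  1.72  0.6   1.16  1.26]
new -3.1 0.03 [-0.05  0.79 -0.83  1.82  0.75  0.87  1.15]
new -3.1 0.2 [ 0.11  0.63 -1.08  1.72  0.6   1.16  1.26]
tray 0 0.03 [ 0.56  0.62 -0.02  1.83  0.02  0.69 -1.03]
tray 0 0.2 [ 0.58  0.39 -0.04  1.74  0.02  1.01 -1.04]
tray 3.1 0.03 [ 0.95  0.69 -0.53  1.82  0.48  0.76  1.74]
tray 3.1 0.2 [ 1.02  0.46 -0.62  1.72  0.3   1.06  1.87]
tray -3.1 0.03 [ 0.95  0.69 -0.53  1.82  0.48  0.76  1.74]
tray -3.1 0.2 [ 1.02  0.46 -0.62  1.72  0.3   1.06  1.87]
push 0 0.03 [ 0.09  0.43 -0.19  2.23  0.16  0.5  -1.88]
push 0 0.2 [ 0.28  0.12 -0.38  2.1   0.06  0.92 -1.78]
push 3.1 0.03 [ 0.47  0.5  -0.64  2.21  0.55  0.58  0.91]
push 3.1 0.2 [ 0.68  0.17 -0.81  2.09  0.15  0.93  1.27]
push -3.1 0.03 [ 0.47  0.5  -0.64  2.21  0.55  0.58  0.91]
push -3.1 0.2 [ 0.68  0.17 -0.81  2.09  0.15  0.93  1.27]
```

```bash
sed -i 's/TR=np.array.*/TR=np.array([.4895,-.3325])/' h.py
python3 - <<'E'
from h import *
q=down(YB).as_quat(); p=bay(-.030)
effector.open_jaws()
manip.move_pose([*p,.18],q); line(p,.0275,.12)
print("f down",np.round(manip.current_force(),1)); f0=np.array(manip.current_force())
effector.close(30); print("gap",manip.current_finger_gap(),manip.current_gripper_force(),np.round(manip.current_force(),1))
line(p,.19,.12); print("lift",np.round(manip.current_force()-f0,2),manip.current_finger_gap())
t=TR+[-.013,0]; qt=down(.008).as_quat()
line(t,.19,.3,qt); line(t,.03,.15); line(t,.0105,.04)
print("down",np.round(manip.current_force()-f0,2),manip.current_tool_pos(),manip.current_clock())
cv2.imwrite("pics/s2.png",viewer.get_image("side")[:,:,::-1])
E
```

```text
f down [ 0.1 -0.  -0.4]
gap 0.043560449468010604 29.999771118164062 [ 0.9  4.2 -0.5]
lift [-0.07 -0.08 -3.01] 0.04305564243823375
down [ 0.26  0.02 -2.71] [ 0.47638739 -0.33243099  0.01020802] 13.8083
```

View pics/s2.png

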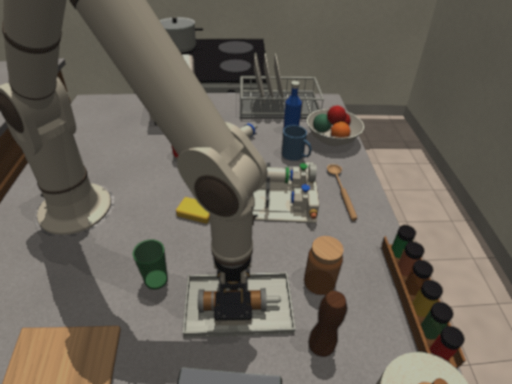

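The tube is held over the tray with jar and mill clear of it. I'll lower the last millimetre, release it, then fetch the new tube.

```bash
sed -i 's/B0=np.array(\[.5585,-.0042\])/B0=np.array([.5585,-.0032])/' h.py
python3 - <<'E'
from h import *
t=TR+[-.013,0]
line(t,.0088,.03); print("f",np.round(manip.current_force(),2),np.round(manip.current_tool_pos(),4))
effector.open_jaws(); print("open f",np.round(manip.current_force(),2),manip.current_finger_gap())
line(t,.2,.2)
q=down(YN).as_quat(); n=N0+.005*np.array([np.cos(YN),np.sin(YN)])
manip.move_pose([.50,-.02,.27],down(YB).as_quat())
cc=viewer.get_calibration("wrist"); im=viewer.get_image("wrist"); cv2.imwrite("pics/bay2.png",im[:,:,::-1])
manip.move_pose([*n,.2],q)
s=viewer.get_image("side"); cv2.imwrite("pics/s3.png",s[:,:,::-1])
line(n,.0065,.12); f0=np.array(manip.current_force()); print("at new",np.round(f0,1))
effector.close(30); print(manip.current_finger_gap(),np.round(manip.current_force(),1),manip.current_clock())
line(n,.2,.15); print(np.round(manip.current_force(),2),manip.current_finger_gap())
print({k:np.array(v).tolist() for k,v in cc.items()})
cv2.imwrite("pics/c3.png",np.hstack([cv2.resize(s[150:350,150:350],(400,400)),cv2.resize(im[:300],(400,234)) if 0 else cv2.copyMakeBorder(cv2.resize(im[:300],(400,234)),0,166,0,0,0)])[:,:,::-1])
E
```

```text
f [-1.8   0.74  4.64] [ 0.4769 -0.3328  0.0095]
open f [-0.11 -0.52 -0.23] 0.09188018109959613
at new [-0.7  1.2 -0. ]
0.0434365256737651 [0.  0.2 1.1] 21.425
[-0.12  0.7  -2.02] 0.04367531823190499
{'vfov': 71.66292817215722, 'cx': 255.93907982225446, 'cy': 194.68746713426214, 'dist_coeffs': [0.013106680393556957, 0.0, 0.0, 0.0, 0.0], 'eye': [0.5750624451056584, -0.028448370863322, 0.42723126266487205], 'attitude': [-0.6713601834166696, 0.7275079742481518, 0.10348559900715533, -0.09642811999731472]}
```

View pics/c3.png

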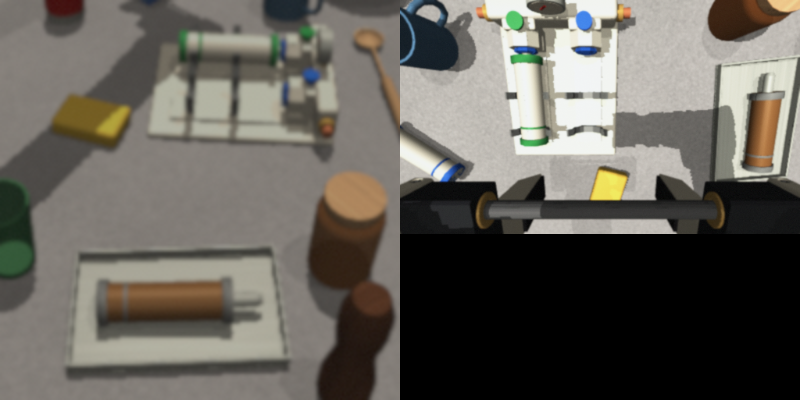

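Run:
```python
from h import *
np.set_printoptions(precision=4,suppress=True)
cc={'vfov': 71.66292817215722, 'cx': 255.93907982225446, 'cy': 194.68746713426214, 'dist_coeffs': np.array([0.013106680393556957, 0.0, 0.0, 0.0, 0.0]), 'eye': [0.5750624451056584, -0.028448370863322, 0.42723126266487205], 'attitude': [-0.6713601834166696, 0.7275079742481518, 0.10348559900715533, -0.09642811999731472]}
im=cv2.imread("pics/bay2.png")[:,:,::-1]
tob=lambda w:(R.from_euler('z',-YB).apply(w-[*B0,0]))*1000
for b in blobs(im,(105,140,50),(130,255,255),(200,0,300,90),5): print("blue",b[0],np.array(b[1]),cv2.boundingRect(b[2]),tob(cast(cc,[b[1]],.046)))
for b in blobs(im,(0,0,0),(180,255,75),(195,105,285,180),8): 
    x,y,w,h=cv2.boundingRect(b[2]); print("dark",b[0],np.array(b[1]),(x,y,w,h),tob(cast(cc,[b[1]],.05)))
manip.move_pose([.45,.02,.24],down(YB).as_quat()); manip.sleep(.2)
c=viewer.get_calibration("wrist"); P=np.array(manip.current_tool_pos()); T=R.from_quat(manip.current_tcp_rot())
g=viewer.get_image("wrist"); cv2.imwrite("pics/hold.png",g[:,:,::-1])
for b in blobs(g,(105,140,50),(130,255,255),(150,60,370,384),30):
    w=cast(c,[b[1]],P[2]+.0188); print("hold",b[0],np.array(b[1]),cv2.boundingRect(b[2]),T.inv().apply(w-P)*1000)
v=np.hstack([cv2.resize(g,(400,300)),cv2.resize(im[0:200,180:313],(400,600))[:300]])
v=np.hstack([cv2.resize(g,(400,300)),cv2.resize(im[20:185,150:350],(364,300))])
cv2.imwrite("pics/v4.png",v[:,:,::-1])
```

```text
blue 341.5 [235.1513  26.0673] (226, 15, 20, 24) [[127.6942   1.5887  46.    ]]
blue 192.0 [237.7196  64.3924] (224, 60, 28, 10) [[84.1655 -0.7075 46.    ]]
dark 38.0 [224.6316 166.7851] (221, 164, 9, 8) [[-49.8227  20.5689  50.    ]]
dark 29.0 [223.5115 122.2299] (220, 119, 8, 7) [[11.7186 19.972  50.    ]]
hold 2535.0 [256.2972 141.0778] (207, 127, 100, 30) [[ 63.6179   1.1847 -18.8291]]
```

View pics/v4.png

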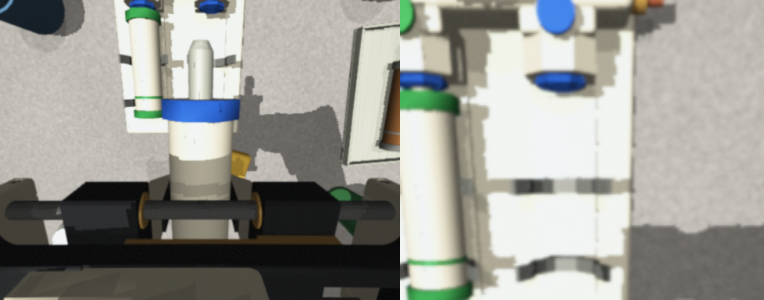

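```bash
sed -i 's/-.0032\])/-.0035])/' h.py
python3 - <<'E'
from h import *
q=down(YB).as_quat(); p=bay(-.0297)
line(p,.2,.3,q); line(p,.075,.2); f0=np.array(manip.current_force())
for z in (.06,.05,.042,.036,.032,.030,.0288,.0278):
    line(p,z,.06); f=np.array(manip.current_force())-f0; print(z,np.round(f,1),np.round(manip.current_tool_pos(),4))
    if f[2]>6: break
print(manip.current_clock())
E
```

```text
0.06 [-0.2  0.1 -0.6] [ 0.5286 -0.0012  0.0598]
0.05 [-0.4  0.2 -0.6] [ 0.5283 -0.0012  0.0494]
0.042 [-0.5  0.1 -1.3] [ 0.5284 -0.0012  0.0415]
0.036 [-0.5  0.1 -1.2] [ 0.5285 -0.0011  0.0356]
0.032 [-1.3 -0.6 -0.1] [ 0.5287 -0.0012  0.0317]
0.03 [ 0.  -0.2 -0.1] [ 0.5288 -0.0012  0.0299]
0.0288 [ 0.3  0.1 -0.4] [ 0.529  -0.001   0.0288]
0.0278 [-0.8  0.8  6.1] [ 0.5293 -0.0007  0.0283]
27.8333
```

Run:
```python
from h import *
effector.open_jaws(); print(np.round(manip.current_force(),2))
p=bay(-.0297); line(p,.12,.12); line(bay(-.145),.2,.3); effector.close(20); manip.sleep(.2)
c=viewer.get_calibration("wrist"); g=viewer.get_image("wrist"); s=viewer.get_image("side")
tob=lambda w:(R.from_euler('z',-YB).apply(w-[*B0,0]))*1000
for b in blobs(g,(105,140,50),(130,255,255),None,60): print(b[0],np.round(b[1]),cv2.boundingRect(b[2]),np.round(tob(cast(c,[b[1]],.046)),1))
v=np.hstack([cv2.resize(g,(400,300)),cv2.resize(s[150:300,170:370],(400,300))]); cv2.imwrite("pics/v5.png",v[:,:,::-1])
print(manip.current_clock(),manip.current_finger_gap())
```

```text
[ 0.03  0.02 -0.23]
368.0 [256. 149.] (235, 143, 42, 12) [[-104.9   -1.1   46. ]]
324.0 [255.   4.] (232, 0, 47, 13) [[39.4  0.  46. ]]
32.0333 0.0004300231998082681
```

View pics/v5.png

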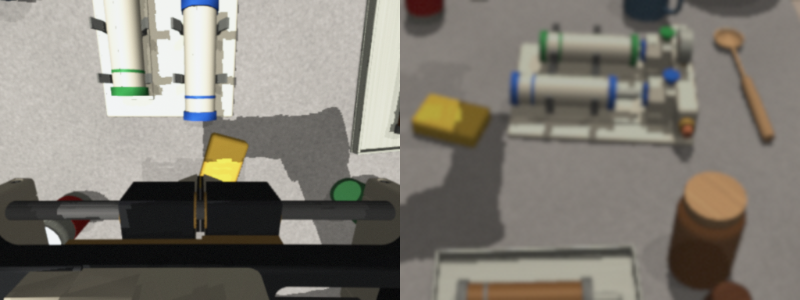

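The tube lies in the saddles with its rear cap at (200,115) and its spigot just short of the collet. Pushing now.

Run:
```python
from h import *
z=.0375
line(bay(-.145),z,.2); print(np.round(manip.current_force(),1)); f0=np.array(manip.current_force())
ax=np.r_[BX,0]
def st(x,v):
    line(bay(x),z,v); f=np.array(manip.current_force())-f0; a=(np.array(manip.current_tool_pos())[:2]-B0)@BX
    F=-f@ax; print(f"cmd {x*1e3:.1f} act {a*1e3:.1f} F {F:.1f}  {np.round(f,1)}"); return F,a
x=-.128
st(x,.1)
while x<-.079:
    x+=.004 if x<-.0905 else .001
    F,a=st(x,.04)
    if F>26 and x>-.095: break
print(manip.current_clock())
```

```text
[ 1.4 -0.3 -0.8]
cmd -128.0 act -126.7 F 2.0  [-1.9  0.4  0.1]
cmd -124.0 act -124.0 F 1.6  [-1.5  1.5  0.4]
cmd -120.0 act -119.8 F 1.9  [-1.8  0.6  0.6]
cmd -116.0 act -115.7 F 1.3  [-1.2  1.1  0.9]
cmd -112.0 act -111.6 F 2.3  [-2.2  0.7  0.2]
cmd -108.0 act -107.5 F 1.8  [-1.7  0.7  0.6]
cmd -104.0 act -103.5 F 0.5  [-0.5  0.3 -0.3]
cmd -100.0 act -99.6 F 1.6  [-1.6 -0.2  0.9]
cmd -96.0 act -97.1 F 6.1  [-6.   1.5  2.5]
cmd -92.0 act -92.2 F 3.7  [-3.6  0.3 -0.5]
cmd -88.0 act -87.1 F 2.7  [-2.7 -0.1  0.1]
cmd -87.0 act -86.8 F 3.3  [-3.2  0.6 -0.3]
cmd -86.0 act -86.1 F 4.0  [-4.   0.8  1.8]
cmd -85.0 act -85.9 F 6.1  [-6.1  0.8  1.8]
cmd -84.0 act -85.9 F 9.5  [-9.5  1.   3.9]
cmd -83.0 act -85.9 F 10.8  [-10.8   0.8   7.2]
cmd -82.0 act -86.0 F 13.6  [-13.5   1.1   8.5]
cmd -81.0 act -86.0 F 16.8  [-16.8   1.4  10.5]
cmd -80.0 act -86.0 F 17.9  [-17.8   2.   12.6]
cmd -79.0 act -86.1 F 19.7  [-19.6   2.1  14.1]
38.0667
```

Run:
```python
from h import *
z=.0375; ax=np.r_[BX,0]
for x in (-.077,-.075,-.073):
    line(bay(x),z,.04); a=(np.array(manip.current_tool_pos())[:2]-B0)@BX; print(x,round(a*1e3,1),np.round(manip.current_force(),1),np.round(manip.current_tool_pos()[2],4))
line(bay(-.115),.045,.08); print(np.round(manip.current_force(),1)); line(bay(-.145),.2,.25); line(bay(-.06)+[0,-.0],.27,.25); manip.sleep(.2)
c=viewer.get_calibration("wrist"); g=viewer.get_image("wrist"); s=viewer.get_image("side")
tob=lambda w:(R.from_euler('z',-YB).apply(w-[*B0,0]))*1000
for col,lo,hi in (("B",(105,140,50),(130,255,255)),("G",(50,120,40),(80,255,255))):
  for b in blobs(g,lo,hi,(100,0,350,240),60): print(col,b[0],np.round(b[1]),cv2.boundingRect(b[2]),np.round(tob(cast(c,[b[1]],.046)),1))
v=np.hstack([cv2.resize(g[:250,120:370],(400,400)),cv2.resize(s[150:300,220:370],(400,400))]); cv2.imwrite("pics/v6.png",v[:,:,::-1])
print(manip.current_clock())
```

```text
-0.077 -86.1 [-22.2   3.8  16.6] 0.036
-0.075 -86.2 [-27.    2.6  18.8] 0.0356
-0.073 -86.2 [-30.    3.4  20.3] 0.0353
[ 1.1  0.5 -0.1]
B 541.0 [256.  66.] (238, 55, 36, 22) [[77.  -0.7 46. ]]
B 359.0 [255.  20.] (246, 8, 20, 25) [[128.3  -0.6  46. ]]
B 183.5 [255. 179.] (240, 174, 32, 9) [[-73.3  -0.6  46. ]]
B 161.5 [177.  59.] (164, 55, 28, 9) [[ 84.9 100.   46. ]]
G 355.5 [166.  20.] (156, 8, 21, 25) [[128.1 110.3  46. ]]
G 313.0 [178.  70.] (159, 64, 39, 13) [[ 72.  100.4  46. ]]
G 188.5 [186. 178.] (170, 173, 34, 10) [[-73.2 100.5  46. ]]
41.175
```

View pics/v6.png

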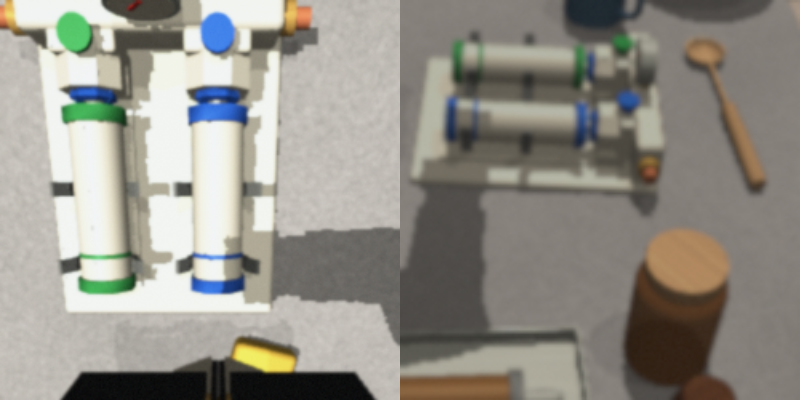

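The two tubes now sit at equal depth: the rear caps are at -73.3 and -73.2 mm and the front caps are level. So the new tube is home, the robot is clear, and I'm handing in.

```bash
python3 -c "
from bench import manip
print(manip.hand_in())"
```

```text
the job is handed in; nothing more can be done
None
```

The job is handed in at about 41 s of the 69 s limit: the spent tube lies flat in the tray, the new tube is pushed fully home (its rear cap level with the full bay's to 0.1 mm), nothing else on the counter was seen to move, and the arm is clear.

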